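# Set the matching turned bauble in the tray

## Task

One pocket of the wooden tray already holds a thin-walled turned bauble. From the three turned pieces standing loose on the bench, find the one that matches it in shape and size and set it upright in the tray's empty pocket. It is fragile: lower it in gently, without dropping it or pressing it hard into the tray, let go, and leave the other bauble seated in its pocket.

Things in the scene. Friction and masses are not known exactly. Their poses are not given: they have to be found in the camera images.
- bauble: Loose bauble to place: dark wood, egg-like, upright, about 45 g, 63 mm high. Foot 24 mm wide, 36 mm at 8 mm height, straight band 48 mm wide from 28 to 41 mm (grip there), 12 mm button on top. Origin: centre of the foot's underside, z up. Near it, in any order, 100 mm or more between centres, two decoys: the same form 33 mm wide and 43 mm high, and a slender teardrop 40 mm wide, 84 mm high.
- tray: Light wooden block 190 mm (its x) by 96 mm (its y) by 22 mm high, fixed to the bench at any yaw. Origin: centre of its underside, z up. Two round flat-bottomed pockets 8 mm deep, 45 mm wide, with 3 mm chamfered mouths, at x = +45 mm (empty) and x = -45 mm (filled), both at y = 0.
- empty_pocket (a point): Centre of the floor of the empty pocket, 14 mm above the bench and 8 mm below the tray's top; axes as the tray's. A seated bauble stands with its foot flat on this floor, its origin at this point give or take the pocket's few mm of play.
- seated_bauble: The bauble already seated in the tray's other pocket, 90 mm from the empty one: same shape, size and origin as the loose bauble. It is loose and must stay seated.
Things that resemble listed ones, but are neither listed nor needed, are in the scene too. Of the things that look like the tray, take the one that is farthest to the robot's left at the start. Leave any red look-alike of the bauble alone.

How it is judged:
By the outcome, as a careful person would: the job done as asked, in the order asked, and still so for the second after the job is handed in, with the robot touching nothing.
It also fails if it takes over 35 s, if anything falls off the work surface, if the arm or the gripper's body presses on something with over 40 N, if the wrist force passes 120 N, or if a joint passes its speed limit or range.

## Robot

A 6-joint arm with a two-finger parallel gripper is mounted at the origin on the work surface. World frame = base frame: x ahead of the robot, y to its left, z up, the work surface at z = 0. Lengths are in m, angles in rad, forces in N, time in s.
With the tool pointing down it reaches from about 0.25 to 0.775 m from the base axis. Payload 4 kg.
Tool frame: the origin (TCP) lies at the centre of the arm's flange, where the gripper is bolted on; the fingertips stand ahead of it and the grasp point (between the pads) lies 180 mm ahead of it (robot.tcp_to_tips is the z of the fingertips in the tool frame, in m); z points along the fingers, y is the direction in which the jaws open and shut (so a half turn about z gives the same grasp; the last joint's range is limited). The gripper opens to 94 mm and grips with 3 to 60 N. Pads are 16 mm wide; open, the fingers measure 119 mm over their backs; the gripper's body (75 mm by 177 mm) begins 78 mm behind the grasp point.
Start: joints at [-1.398, 0.087, 1.371, -0, 1.684, -0.103], TCP at [0.15, -0.529, 0.405] pointing down, gripper open.
Joint ranges: [-3.1, 3.1], [-0.76, 2.03], [0.27, 2.55], [-1.08, 4.22], [0.17, 2.65], [-2.57, 2.57]. Speed limits (rad/s): [2.79, 2.79, 3.14, 3.14, 3.14, 3.14].

## Interface

Orientations are given as [roll, pitch, yaw] about the fixed x, y, z axes, in that order (R = Rz(yaw) Ry(pitch) Rx(roll)).
In Python, from bench import robot gives the robot as it stands.
- The arm moves only by the tool move_arm, never from a script. Its argument "increments" is a list that holds one entry, the list of rows, each a list of 7 numbers: the opening, from 0 (shut) to 1 (fully open), then the shift along the tool's x, y, z as a fraction of full scale, then the turn, a rotation vector about the tool's x, y, z as a fraction of full scale. In form: [[[jaw, dx, dy, dz, rx, ry, rz], ...]]. A call has 1 to 8 rows; each row is the pose to reach, as a shift and turn from the pose commanded when the call began, along the tool's axes at that moment; what a row does not reach only later rows make up. Full scale, the value 1, is 0.1 m for a shift and pi/2 rad for a turn. A row lasts 1/12 s, in which the tool goes at most 41.7 mm and 7.16 degrees, less where a joint would pass 70% of its speed; a pose out of reach is approached as far as the arm can. A call with a number of a shift or a turn outside -1 to 1 is refused whole. A call with a gripper value outside its range is refused whole. The fingers move at their own pace and stop on an object; the grip force is fixed at half the most. Time passes only in rows, so rows that repeat a pose let the fingers close. It gives the time, the measured TCP pose, the force and the opening at its end, in the units of the state.
- robot.get_obs(): the state, without advancing time (a new reading comes with each control period).
- robot.snapshot(name): name is "scene" or "top" or "wrist"; returns (picture, depth): 384x512x3 uint8, red, green, blue; 384x512 float32, m along the optical axis (not along the pixel's ray), 0 where there is no reading.
- robot.camera_params(name): a dict with "mtx" (3x3 intrinsics, pixels), "k1" (the pictures are not rectified: a ray, as slopes to the right and down, at radius r is drawn at 1 + k1 r^2 times it, then the intrinsics apply), "R" (3x3) and "t" (3): a world point X has camera coordinates R X + t. Camera axes: x right, y down, z forward; pixel columns grow to the right and rows downward; lengths in m; the calibration is good to about 2 mm. A picture is of the moment at which its call begins: read the wrist's pose just before it. camera_params takes no time and is no camera call; for the wrist camera it gives the pose at the moment of the call.
- robot.close_job(): hands the job in, once; it reports no verdict.
The state is a dict: "time": time; "joint_positions": joint angles; "qvel": joint speeds; "joint_torque": joint torques, N m; "tool_pos": TCP position; "ee_rot": TCP orientation; "wrist_force": force on the tool from outside, world axes, zero at the start; "wrist_torque": the same for the moment, N m; "width": finger opening in m.
Only numpy, scipy, OpenCV 4.12 (cv2) and the standard library are available. Lean on these libraries where they do the work, as an engineer would, in place of code of your own. Each camera call takes 0.05 s, during which the arm holds its last target.

## Working session

There is one attempt and no reset: what is moved stays moved. The work goes in short steps, Python scripts to look and compute and a tool call to move; the robot and the scene stay as the last step left them, time stands still between calls to the robot, and variables do not carry over. Pictures are saved under pics/ and viewed, and the job is handed in when it is done.

Besides the shell and the picture viewer there is one more tool, called after ">>>" by a JSON object that holds its "name" and its "arguments". move_arm: Moves the arm, as the interface text tells. Its arguments: {"type":"object","properties":{"increments":{"type":"array","items":{"type":"array","items":{"type":"array","items":{"type":"number","minimum":-1,"maximum":1}}}}},"required":["increments"]}

```bash
mkdir -p pics; ls
cat > h.py <<'E'
import numpy as np, cv2
from bench import robot
def save(n,im): cv2.imwrite('pics/'+n+'.png',cv2.cvtColor(im,cv2.COLOR_RGB2BGR))
def rays(p,uv):
    uv=np.asarray(uv,float).reshape(-1,1,2); K=np.array(p['mtx']); k=float(p['k1'])
    d=(uv[:,0]-K[:2,2])/[K[0,0],K[1,1]]
    s=d.copy()
    for _ in range(20): s=d/(1+k*(s**2).sum(1,keepdims=True))
    R=np.array(p['R']);t=np.array(p['t'])
    return -R.T@t, np.c_[s,np.ones(len(s))]@R
def onplane(p,uv,z):
    o,d=rays(p,uv); return o+d*((z-o[2])/d[:,2])[:,None]
def cloud(p,uv,dep):
    o,d=rays(p,uv); return o+d*np.asarray(dep)[:,None]
E
python3 - <<'E'
from h import *
o=robot.get_obs();print({k:np.round(v,3) for k,v in o.items()}); print(robot.tcp_to_tips)
for n in('scene','top'):
    im,d=robot.snapshot(n);save(n+'0',im);np.savez(n+'0.npz',im=im,d=d)
    p=robot.camera_params(n);print(n,p)
E
```

```text
pics
{'time': np.float64(0.0), 'joint_positions': array([-1.398,  0.088,  1.372,  0.   ,  1.684, -0.103]), 'qvel': array([-0.001, -0.001, -0.001,  0.   ,  0.001, -0.001]), 'joint_torque': array([ 0.0000e+00, -3.4019e+01, -3.0242e+01,  7.2000e-02,  3.3000e-02,
       -0.0000e+00]), 'tool_pos': array([ 0.15 , -0.529,  0.404]), 'ee_rot': array([-3.139, -0.   ,  0.276]), 'wrist_force': array([-0.872, -0.565,  0.01 ]), 'wrist_torque': array([0.004, 0.025, 0.029]), 'width': np.float64(0.094)}
0.1992
scene {'mtx': array([[472.59886883,   0.        , 257.7158876 ],
       [  0.        , 472.59886883, 194.75553532],
       [  0.        ,   0.        ,   1.        ]]), 'k1': -0.06214411258475318, 'R': array([[-0.7978945 ,  0.60256752,  0.01663578],
       [ 0.49526622,  0.67104307, -0.55173597],
       [-0.3436215 , -0.43198795, -0.83385291]]), 't': array([ 0.4765464 , -0.19706025,  1.46694609])}
top {'mtx': array([[444.51736797,   0.        , 257.70133829],
       [  0.        , 444.51736797, 191.45352611],
       [  0.        ,   0.        ,   1.        ]]), 'k1': -0.0720501988072766, 'R': array([[-0.04623993, -0.99891455, -0.00562007],
       [-0.97666284,  0.04638975, -0.20970858],
       [ 0.20974167, -0.004208  , -0.97774778]]), 't': array([-0.03008395,  0.54701272,  0.93672895])}
```

View pics/scene0.png

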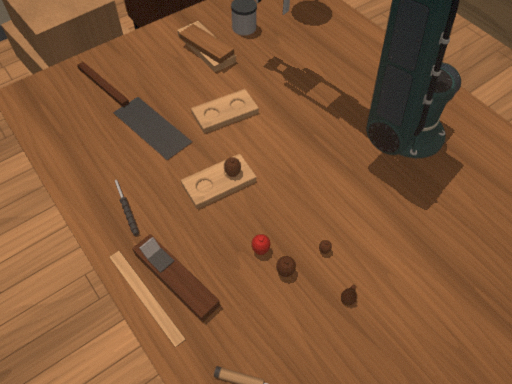

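View pics/top0.png

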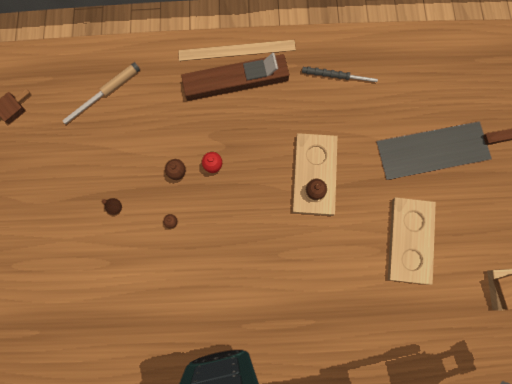

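The scene picture shows the match candidate at (286,266), the small decoy at (325,246), the teardrop at (348,296) and the red one at (261,244). The left tray is at (218,181), with its empty pocket at (204,186) and the seated bauble at (232,167). The top view agrees: candidate (175,169), red (212,162), tray (315,174), empty pocket (316,155).

Run:
```python
from h import *
P={n:robot.camera_params(n) for n in('scene','top')}
D={n:np.load(n+'0.npz') for n in P}
C={}
for n in P:
    im,d=D[n]['im'],D[n]['d']; v,u=np.mgrid[:384,:512]
    C[n]=cloud(P[n],np.c_[u.ravel(),v.ravel()],d.ravel()).reshape(384,512,3)
    if n=='top': print('table z',np.median(C[n][200:300,200:280,2]))
    else: print('table z',np.median(C[n][300:330,250:300,2]))
B={'top':{'cand':(175,169),'red':(212,162),'small':(170,221),'tear':(113,206),'seat':(316,189)},
'scene':{'cand':(286,266),'red':(261,244),'small':(325,246),'tear':(348,296),'seat':(232,167)}}
for n in B:
  for k,(u,v) in B[n].items():
    s=np.s_[v-18:v+19,u-18:u+19]; c=C[n][s].reshape(-1,3); lo=.034 if k=='seat' else .012
    m=(c[:,2]>lo)&(c[:,2]<.12); c=c[m]
    b=c[(c[:,2]>(.042 if k=='seat' else .028))]
    top=c[:,2].max(); t=c[c[:,2]>top-.006]
    print(n,k,len(c),'zmax',top.round(4),'topxy',t[:,:2].mean(0).round(4),'ext mid',((b[:,:2].max(0)+b[:,:2].min(0))/2).round(4),'size',np.ptp(b[:,:2],axis=0).round(4))
# tray top face
for n,(u,v) in {'top':(315,174),'scene':(218,181)}.items():
    hsv=cv2.cvtColor(D[n]['im'],cv2.COLOR_RGB2HSV)
    z=C[n][...,2]; m=((z>.012)&(z<.03)).astype(np.uint8)
    w=np.zeros_like(m); w[v-48:v+49,u-48:u+49]=1; m*=w
    k,l,st,ce=cv2.connectedComponentsWithStats(m); i=1+np.argmax(st[1:,4]); mm=(l==i)
    pts=C[n][mm]; t=pts[np.abs(pts[:,2]-np.median(pts[:,2]))<.004]
    q=np.argwhere(mm)[:, ::-1]
    q=onplane(P[n],cv2.convexHull(q.astype(np.int32))[:,0],.022)
    r=cv2.minAreaRect((q[:,:2]*1000).astype(np.float32)); print(n,'tray',r,np.median(pts[:,2]))
im=D['top']['im'];save('t1',cv2.resize(im[110:260,80:360],None,fx=2.85,fy=2.85,interpolation=cv2.INTER_CUBIC))
im=D['scene']['im'];save('s1',cv2.resize(im[140:320,160:370],None,fx=3,fy=3,interpolation=cv2.INTER_CUBIC))
```

```text
table z 0.0006463188196988989
table z -0.0004302018800894647
top cand 349 zmax 0.0657 topxy [0.6112 0.135 ] ext mid [0.6118 0.1335] size [0.0458 0.045 ]
top red 349 zmax 0.0644 topxy [0.6243 0.0489] ext mid [0.6239 0.0487] size [0.0449 0.0466]
top small 152 zmax 0.0448 topxy [0.493  0.1478] ext mid [0.4928 0.1483] size [0.0304 0.0294]
top tear 248 zmax 0.0868 topxy [0.5344 0.2822] ext mid [0.534  0.2825] size [0.0353 0.0312]
top seat 365 zmax 0.0793 topxy [ 0.5455 -0.1879] ext mid [ 0.5455 -0.1871] size [0.0456 0.0462]
scene cand 327 zmax 0.0667 topxy [0.6128 0.1341] ext mid [0.6127 0.1131] size [0.0469 0.0878]
scene red 317 zmax 0.0672 topxy [0.627  0.0466] ext mid [0.6268 0.0724] size [0.0453 0.0973]
scene small 144 zmax 0.0473 topxy [0.4957 0.1475] ext mid [0.4933 0.1479] size [0.0333 0.0313]
scene tear 252 zmax 0.0865 topxy [0.535  0.2846] ext mid [0.5364 0.2845] size [0.0309 0.0363]
scene seat 255 zmax 0.0812 topxy [ 0.5472 -0.1879] ext mid [ 0.5479 -0.1888] size [0.0446 0.0492]
top tray ((590.7215576171875, -192.299560546875), (96.98807525634766, 192.2601776123047), 83.36589050292969) 0.02150042328749957
scene tray ((592.2266235351562, -191.32504272460938), (105.586181640625, 193.24520874023438), 83.67415618896484) 0.022478872955950635
```

View pics/t1.png

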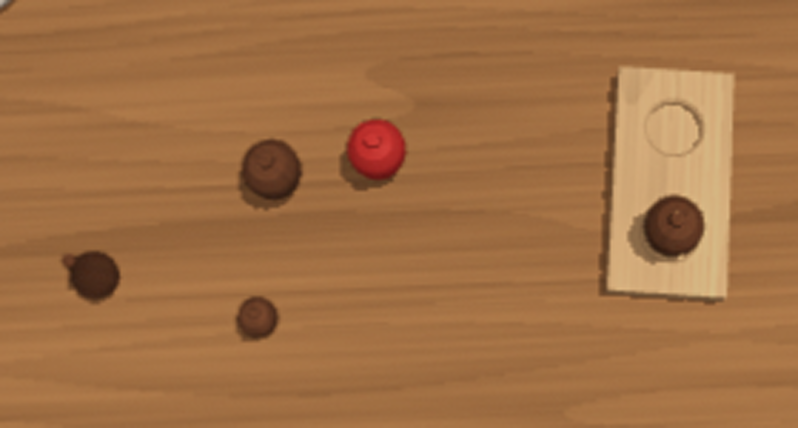

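View pics/s1.png

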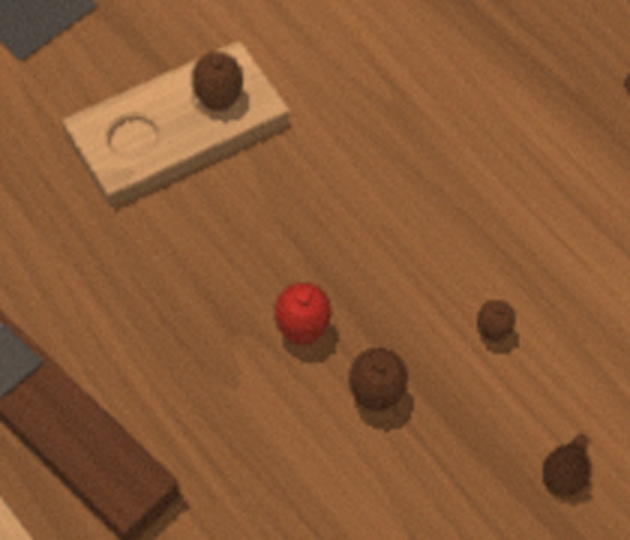

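The candidate is at about (0.612, 0.1345), and its width and height match the seated bauble. The tray centre is about (0.591, -0.192) and the empty pocket about (0.636, -0.197). I'll start moving towards the candidate.

>>> {"name": "move_arm", "arguments": {"increments": [[[1,0.25,-0.2,0,0,0,0],[1,0.5,-0.4,0,0,0,0],[1,0.75,-0.6,0,0,0,0],[1,1,-0.82,0,0,0,0]]]}}

```text
time: 0.43
tool_pos: [0.2241, -0.4221, 0.4039]
ee_rot: [-3.14, -0.0, 0.275]
wrist_force: [1.7, -0.9, 0.5]
width: 0.094
```

>>> {"name": "move_arm", "arguments": {"increments": [[[1,0.25,-0.2,0,0,0,0],[1,0.5,-0.4,0,0,0,0],[1,0.75,-0.6,0,0,0,0],[1,1,-0.82,0,0,0,0]]]}}

```text
time: 0.77
tool_pos: [0.2981, -0.3156, 0.4042]
ee_rot: [-3.141, 0.0, 0.275]
wrist_force: [0.7, -0.2, -0.3]
width: 0.0944
```

>>> {"name": "move_arm", "arguments": {"increments": [[[1,0.25,-0.2,0,0,0,0],[1,0.5,-0.4,0,0,0,0],[1,0.75,-0.6,0,0,0,0],[1,1,-0.82,0,0,0,0]]]}}

```text
time: 1.1
tool_pos: [0.3719, -0.2094, 0.4042]
ee_rot: [-3.141, 0.0, 0.275]
wrist_force: [1.0, 0.7, 0.5]
width: 0.0939
```

>>> {"name": "move_arm", "arguments": {"increments": [[[1,0.25,-0.2,0,0,0,0],[1,0.5,-0.4,0,0,0,0],[1,0.75,-0.6,0,0,0,0],[1,1,-0.82,0,0,0,0]]]}}

```text
time: 1.43
tool_pos: [0.4459, -0.1032, 0.4043]
ee_rot: [-3.142, 0.001, 0.276]
wrist_force: [0.4, -0.0, 0.3]
width: 0.0942
```

>>> {"name": "move_arm", "arguments": {"increments": [[[1,0.25,-0.2,0,0,0,0],[1,0.5,-0.4,0,0,0,0],[1,0.75,-0.6,0,0,0,0],[1,1,-0.82,0,0,0,0]]]}}

```text
time: 1.77
tool_pos: [0.5198, 0.0029, 0.4041]
ee_rot: [3.142, 0.001, 0.276]
wrist_force: [1.2, -0.5, 1.1]
width: 0.0935
```

>>> {"name": "move_arm", "arguments": {"increments": [[[1,0.2,-0.2,0,0,0,-0.078],[1,0.4,-0.4,0,0,0,-0.155],[1,0.6,-0.6,0,0,0,-0.232],[1,0.8,-0.8,0,0,0,-0.31],[1,1,-1,0,0,0,-0.388],[1,1,-1,0,0,0,-0.465],[1,1,-1,0,0,0,-0.542],[1,1,-1,0,0,0,-0.62]]]}}

```text
time: 2.43
tool_pos: [0.5884, 0.1257, 0.4035]
ee_rot: [-3.14, 0.001, 1.257]
wrist_force: [0.1, 0.6, -0.6]
width: 0.0939
```

>>> {"name": "move_arm", "arguments": {"increments": [[[1,0,0,0,0,0,-0.075],[1,0,0,0,0,0,-0.15],[1,0,0,0,0,0,-0.225],[1,0,0,0,0,0,-0.304],[1,0,0,0,0,0,-0.304]]]}}

```text
time: 2.85
tool_pos: [0.5882, 0.1249, 0.4039]
ee_rot: [-3.14, 0.0, 1.729]
wrist_force: [-0.4, 0.8, 0.1]
width: 0.0941
```

Run:
```python
from h import *
o=robot.get_obs();print(o['time'],o['tool_pos'],o['ee_rot'],o['joint_positions'])
p=robot.camera_params('wrist');im,d=robot.snapshot('wrist');save('w1',im);np.savez('w1.npz',im=im,d=d,p=p);print(p['R'],p['t'])
v,u=np.mgrid[:384,:512]
c=cloud(p,np.c_[u.ravel(),v.ravel()],d.ravel())
for k,(x,y) in {'cand':(.612,.1345),'red':(.625,.048)}.items():
    m=(np.hypot(c[:,0]-x,c[:,1]-y)<.04)&(c[:,2]>.025)&(c[:,2]<.075)&(d.ravel()>0); b=c[m]
    if m.sum()<50: print(k,m.sum());continue
    t=b[b[:,2]>b[:,2].max()-.005]
    print(k,m.sum(),b[:,2].max(),t[:,:2].mean(0),'ext',(b[:,:2].max(0)+b[:,:2].min(0))/2,np.ptp(b[:,:2],axis=0))
```

```text
2.85 [0.58817507 0.12492797 0.40385426] [-3.14008942e+00  4.09107982e-05  1.72925883e+00] [ 1.15046307e-01  2.02641517e-01  1.24221429e+00 -1.06984066e-04
  1.69823689e+00 -4.34296849e-02]
[[ 0.98749761  0.15763065 -0.00102189]
 [ 0.15208696 -0.95102376  0.26911589]
 [ 0.04144907 -0.26590672 -0.96310726]] [-0.59971746  0.00216377  0.4015621 ]
cand 1237 0.06632012502261886 [0.61232766 0.13465461] ext [0.61266764 0.13434551] [0.04721145 0.04723342]
red 1141 0.0656964357639328 [0.62507482 0.04925916] ext [0.62547869 0.04941116] [0.04754118 0.04521819]
```

View pics/w1.png

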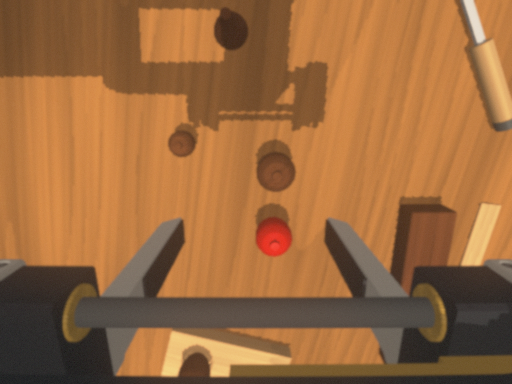

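The wrist view shows the candidate at (276,172) and the red one at (274,237). The measured candidate centre of (0.6125, 0.1345) agrees with the earlier views, so I'll descend.

>>> {"name": "move_arm", "arguments": {"increments": [[[1,0.03,0.13,0.3,0,0,0],[1,0.056,0.255,0.6,0,0,0],[1,0.056,0.255,0.9,0,0,0],[1,0.056,0.255,1,0,0,0],[1,0.056,0.255,1,0,0,0]]]}}

```text
time: 3.32
tool_pos: [0.6115, 0.1343, 0.3]
ee_rot: [-3.133, -0.0, 1.725]
wrist_force: [-0.3, 0.4, -0.2]
width: 0.094
```

Run:
```python
from h import *
o=robot.get_obs();print(o['time'],o['tool_pos'],o['ee_rot'])
p=robot.camera_params('wrist');im,d=robot.snapshot('wrist');save('w2',im)
```

```text
3.3167 [0.61153933 0.13428237 0.30002741] [-3.13259477e+00 -1.34567998e-04  1.72532375e+00]
```

View pics/w2.png

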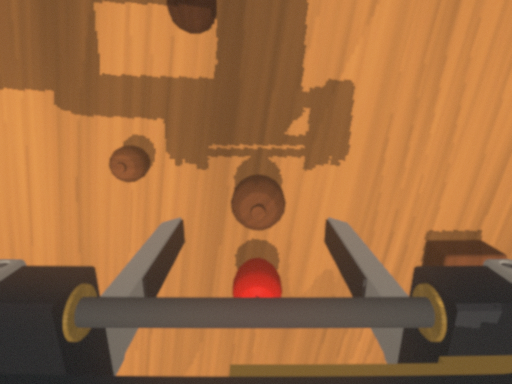

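The bauble at (258,203) is centred between the fingertips at (183,220) and (326,220). I'll descend to the band and close.

>>> {"name": "move_arm", "arguments": {"increments": [[[1,0,0,0.25,0,0,0],[1,0,0,0.5,0,0,0],[1,0,0,0.7,0,0,0],[1,0,0,0.82,0,0,0],[1,0,0,0.855,0,0,0],[1,0,0,0.855,0,0,0]]]}}

```text
time: 3.87
tool_pos: [0.6128, 0.1344, 0.22]
ee_rot: [3.141, 0.0, 1.727]
wrist_force: [0.3, 0.3, 0.1]
width: 0.0938
```

>>> {"name": "move_arm", "arguments": {"increments": [[[0.7,0,0,0,0,0,0],[0.6,0,0,0,0,0,0],[0.5,0,0,0,0,0,0],[0.4,0,0,0,0,0,0],[0.4,0,0,0,0,0,0],[0.4,0,0,0,0,0,0],[0.4,0,0,0,0,0,0]]]}}

```text
time: 4.45
tool_pos: [0.6125, 0.1344, 0.2193]
ee_rot: [3.141, 0.0, 1.727]
wrist_force: [0.3, 0.5, 0.5]
width: 0.051
```

Run:
```python
from h import *
o=robot.get_obs();print({k:np.round(v,4) for k,v in o.items()})
p=robot.camera_params('wrist');im,d=robot.snapshot('wrist');save('w3',im)
```

```text
{'time': np.float64(4.45), 'joint_positions': array([ 1.2560e-01,  3.5650e-01,  1.4243e+00, -1.0000e-04,  1.3607e+00,
       -3.0800e-02]), 'qvel': array([ 0.0005,  0.0015,  0.0019, -0.0007, -0.0009, -0.0023]), 'joint_torque': array([ 2.00000e-04, -4.29627e+01, -2.79453e+01,  7.19000e-02,
        1.63000e-02,  4.00000e-04]), 'tool_pos': array([0.6125, 0.1344, 0.2193]), 'ee_rot': array([3.1415e+00, 1.0000e-04, 1.7272e+00]), 'wrist_force': array([0.3303, 0.4777, 0.5118]), 'wrist_torque': array([-0.0058, -0.0962,  0.0218]), 'width': np.float64(0.051)}
```

View pics/w3.png

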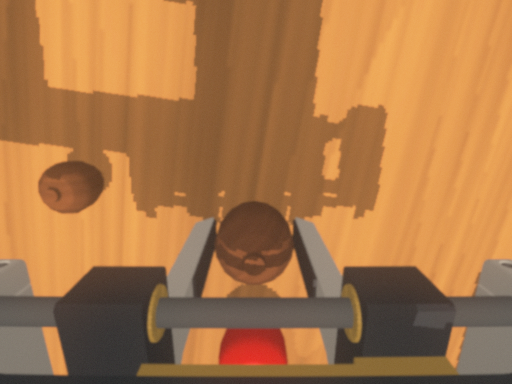

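Commanded heights sit about 1 mm above the measured ones, so the grip point is at 39 mm. I'll lower 5 mm to the middle of the band and then close.

>>> {"name": "move_arm", "arguments": {"increments": [[[0.56,0,0,0.03,0,0,0],[0.56,0,0,0.05,0,0,0],[0.52,0,0,0.05,0,0,0],[0.48,0,0,0.05,0,0,0],[0.4,0,0,0.05,0,0,0],[0.3,0,0,0.05,0,0,0],[0.2,0,0,0.05,0,0,0],[0.1,0,0,0.05,0,0,0]]]}}

```text
time: 5.17
tool_pos: [0.6125, 0.1344, 0.2141]
ee_rot: [-3.142, 0.0, 1.727]
wrist_force: [-0.3, -0.4, 0.1]
width: 0.0466
```

>>> {"name": "move_arm", "arguments": {"increments": [[[0,0,0,0,0,0,0],[0,0,0,0,0,0,0],[0,0,0,0,0,0,0]]]}}

```text
time: 5.42
tool_pos: [0.6125, 0.1344, 0.2142]
ee_rot: [3.142, 0.0, 1.727]
wrist_force: [0.0, 1.1, 0.0]
width: 0.0473
```

>>> {"name": "move_arm", "arguments": {"increments": [[[0,0,0,-0.05,0,0,0],[0,0,0,-0.15,0,0,0],[0,0,0,-0.35,0,0,0],[0,0,0,-0.6,0,0,0],[0,0,0,-0.85,0,0,0],[0,0,0,-1,0,0,0],[0,0,0,-1,0,0,0]]]}}

```text
time: 6.0
tool_pos: [0.6135, 0.1346, 0.3208]
ee_rot: [3.131, 0.0, 1.727]
wrist_force: [0.8, 0.7, 0.3]
width: 0.0471
```

Run:
```python
from h import *
o=robot.get_obs();print({k:np.round(v,4) for k,v in o.items() if k in('time','tool_pos','ee_rot','width','wrist_force')})
a,d=robot.snapshot('wrist');b,_=robot.snapshot('top');
z=np.load('top0.npz');P=robot.camera_params('top')
# pocket: shading/depth in top image
v,u=np.mgrid[:384,:512]
np.savez('lift.npz',a=a,d=d)
save('l1',np.vstack([a,b])[:, :]) if 0 else save('l1',np.hstack([cv2.resize(a,(400,300)),cv2.resize(b,(400,300))]))
save('pk',cv2.resize(b[140:172,298:336],None,fx=14,fy=14,interpolation=cv2.INTER_CUBIC))
```

```text
{'time': np.float64(6.0), 'tool_pos': array([0.6135, 0.1346, 0.3208]), 'ee_rot': array([3.1307e+00, 4.0000e-04, 1.7273e+00]), 'wrist_force': array([0.8337, 0.6768, 0.2807]), 'width': np.float64(0.0471)}
```

View pics/l1.png

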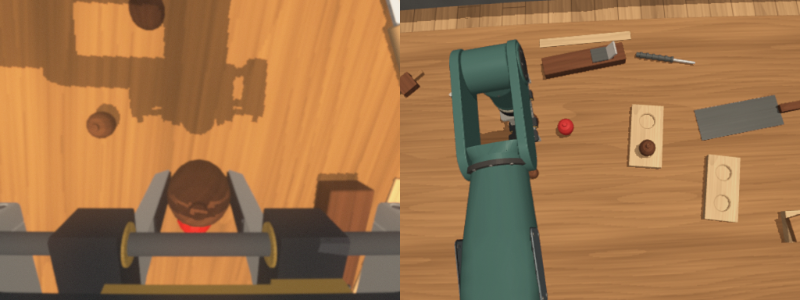

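View pics/pk.png

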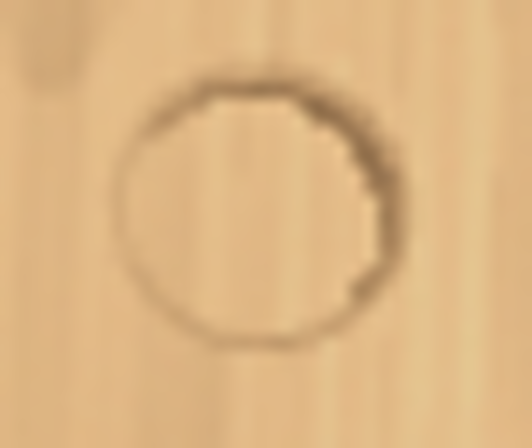

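Run:
```python
from h import *
P=robot.camera_params('top')
print(onplane(P,[[316.1,154.7],[306,155],[327,155],[316,145],[316,165]],.022))
z=np.load('scene0.npz');im=z['im'];save('pk2',cv2.resize(im[165:205,184:224],None,fx=14,fy=14,interpolation=cv2.INTER_CUBIC))
```

```text
[[ 0.63494121 -0.19786492  0.022     ]
 [ 0.63531442 -0.17392629  0.022     ]
 [ 0.63301153 -0.22361294  0.022     ]
 [ 0.65892285 -0.19944136  0.022     ]
 [ 0.60976792 -0.19573389  0.022     ]]
```

View pics/pk2.png

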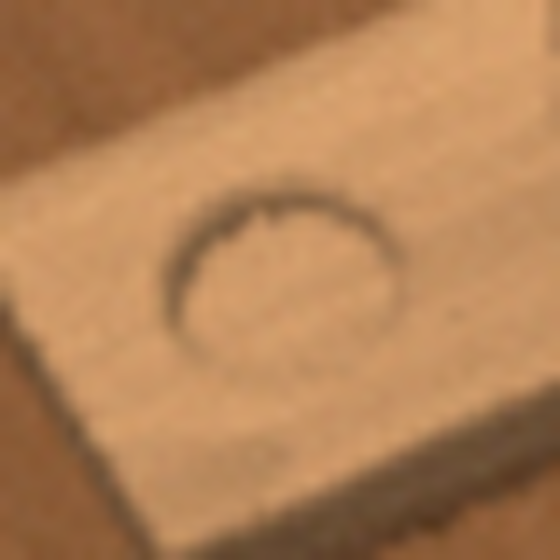

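>>> {"name": "move_arm", "arguments": {"increments": [[[0,-0.1,0,0,0,0,0],[0,-0.3,0,0,0,0,0],[0,-0.6,0,0,0,0,0],[0,-0.9,0,0,0,0,0],[0,-1,0,0,0,0,0]]]}}

```text
time: 6.52
tool_pos: [0.6281, 0.0316, 0.3117]
ee_rot: [-3.137, 0.002, 1.724]
wrist_force: [0.6, -1.0, -0.5]
width: 0.0474
```

>>> {"name": "move_arm", "arguments": {"increments": [[[0,-0.25,0,0,0,0,0],[0,-0.5,0,0,0,0,0],[0,-0.75,0,0,0,0,0],[0,-1,0,0,0,0,0]]]}}

```text
time: 6.85
tool_pos: [0.6434, -0.0644, 0.3122]
ee_rot: [-3.138, -0.001, 1.727]
wrist_force: [0.2, -0.8, 0.3]
width: 0.0471
```

>>> {"name": "move_arm", "arguments": {"increments": [[[0,-0.25,-0.1,0,0,0,0],[0,-0.5,-0.2,0,0,0,0],[0,-0.7,-0.28,0,0,0,0],[0,-0.8,-0.28,0,0,0,0],[0,-0.8,-0.28,0,0,0,0],[0,-0.8,-0.28,0,0,0,0]]]}}

```text
time: 7.35
tool_pos: [0.6286, -0.1464, 0.3131]
ee_rot: [-3.14, -0.002, 1.727]
wrist_force: [0.2, -0.3, -0.7]
width: 0.0472
```

Run:
```python
from h import *
o=robot.get_obs();print({k:np.round(v,4) for k,v in o.items() if k in('time','tool_pos','ee_rot','width','wrist_force')})
p=robot.camera_params('wrist');a,d=robot.snapshot('wrist');save('w5',a);np.savez('w5.npz',a=a,d=d,p=p)
```

```text
{'time': np.float64(7.35), 'tool_pos': array([ 0.6286, -0.1464,  0.3131]), 'ee_rot': array([-3.1404e+00, -1.7000e-03,  1.7266e+00]), 'wrist_force': array([ 0.1679, -0.3235, -0.6698]), 'width': np.float64(0.0472)}
```

View pics/w5.png

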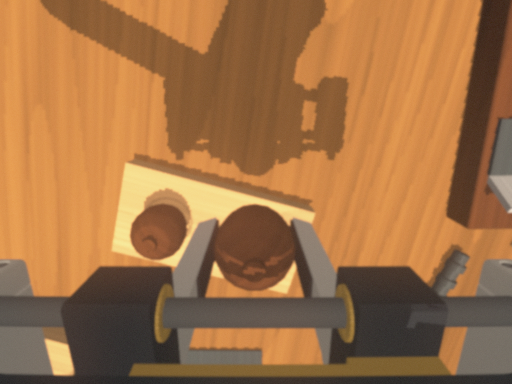

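The wrist view shows the held bauble at (255,247), gripped evenly, and the seated one at (160,230). I'll cross-check the pocket position from the other views.

Run:
```python
from h import *
P=robot.camera_params('scene')
print(onplane(P,[[203.9-.4,185.3-.4]],.022))
z=np.load('w5.npz',allow_pickle=True);p=z['p'].item();d=z['d'];a=z['a']
v,u=np.mgrid[:384,:512];c=cloud(p,np.c_[u.ravel(),v.ravel()],d.ravel()).reshape(384,512,3)
m=(np.hypot(c[...,0]-.546,c[...,1]+.188)<.035)&(c[...,2]>.042)&(c[...,2]<.09); b=c[m]
t=b[b[:,2]>b[:,2].max()-.005];print('seat',m.sum(),b[:,2].max(),t.mean(0),(b.max(0)+b.min(0))/2,np.ptp(b,axis=0))
# tray left long edge (+x..): far edge and end edges in wrist
m=((c[...,2]>.014)&(c[...,2]<.03)&(d>0)); m[:, 330:]=0; m[265:]=0
print('tray z',np.median(c[m][:,2]))
h=onplane(p,np.argwhere(m)[:,::-1],.022)[:,:2]; r=cv2.convexHull((h*1000).astype(np.float32))[:,0]
ap=cv2.approxPolyDP(r,4,True)[:,0];print(ap)
# held bauble bottom/upright estimate
m=(np.hypot(c[...,0]-.629,c[...,1]+.146)<.03)&(c[...,2]>.1)&(c[...,2]<.18);b=c[m];print('held',b[:,2].max(),b[b[:,2]>b[:,2].max()-.004].mean(0),(b.max(0)+b.min(0))/2)
```

```text
[[ 0.63670202 -0.19909584  0.022     ]]
seat 2442 0.08053764270189728 [ 0.54664479 -0.18728174  0.07822063] [ 0.54661352 -0.18620657  0.06137493] [0.0474672  0.04533893 0.03832542]
tray z 0.023431458019547685
[[ 691.0756  -156.25226]
 [ 504.1074  -133.4458 ]
 [ 490.09323 -230.487  ]
 [ 549.22406 -237.49191]
 [ 682.5405  -216.40707]]
held 0.17999894978556008 [ 0.62932967 -0.13960616  0.17808881] [ 0.62744733 -0.14528382  0.14722035]
```

All the pocket estimates agree within about 1.5 mm at (0.636, -0.198). I'll move over it and lower part of the way.

>>> {"name": "move_arm", "arguments": {"increments": [[[0,-0.2,0,0,0,0,0],[0,-0.4,0,0,0,0,0],[0,-0.52,0,0,0,0,0],[0,-0.52,0,0.2,0,0,0],[0,-0.52,0,0.4,0,0,0],[0,-0.52,0,0.55,0,0,0],[0,-0.52,0,0.6,0,0,0],[0,-0.52,0,0.6,0,0,0]]]}}

```text
time: 8.07
tool_pos: [0.6364, -0.1967, 0.2518]
ee_rot: [-3.138, -0.003, 1.728]
wrist_force: [-0.4, 0.2, -1.6]
width: 0.0467
```

>>> {"name": "move_arm", "arguments": {"increments": [[[0,0,0,0,0,0,0],[0,0,0,0,0,0,0],[0,0,0,0,0,0,0]]]}}

```text
time: 8.32
tool_pos: [0.6371, -0.1978, 0.2561]
ee_rot: [3.139, 0.002, 1.728]
wrist_force: [0.1, -0.2, -1.0]
width: 0.0475
```

Run:
```python
from h import *
o=robot.get_obs();print({k:np.round(v,4) for k,v in o.items() if k in('time','tool_pos','ee_rot','width','wrist_force')})
p=robot.camera_params('wrist');a,d=robot.snapshot('wrist');b,_=robot.snapshot('scene');save('w6',np.hstack([cv2.resize(a,(400,300)),cv2.resize(b[120:240,130:290],(400,300),interpolation=cv2.INTER_CUBIC)]))
```

```text
{'time': np.float64(8.3167), 'tool_pos': array([ 0.6371, -0.1978,  0.2561]), 'ee_rot': array([3.1389e+00, 1.6000e-03, 1.7276e+00]), 'wrist_force': array([ 0.1094, -0.2378, -1.0298]), 'width': np.float64(0.0475)}
```

View pics/w6.png

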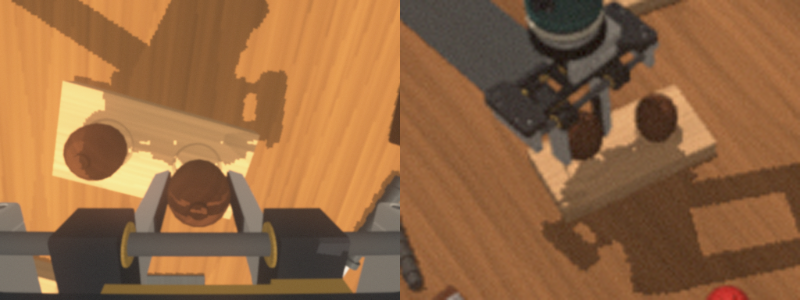

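The bauble is held upright over the pocket, whose rim is at (195,155) in the wrist half, and the seated bauble is undisturbed. I'll lower slowly.

>>> {"name": "move_arm", "arguments": {"increments": [[[0,0,-0.01,0.03,0,0,0],[0,0,-0.01,0.06,0,0,0],[0,0,-0.01,0.09,0,0,0],[0,0,-0.01,0.12,0,0,0],[0,0,-0.01,0.15,0,0,0],[0,0,-0.01,0.17,0,0,0],[0,0,-0.01,0.19,0,0,0],[0,0,-0.01,0.2,0,0,0]]]}}

```text
time: 9.08
tool_pos: [0.6355, -0.1981, 0.2337]
ee_rot: [-3.141, -0.0, 1.727]
wrist_force: [0.1, 0.1, -0.9]
width: 0.0468
```

>>> {"name": "move_arm", "arguments": {"increments": [[[0,0,0,0.0,0,0,0],[0,0,0,0.01,0,0,0],[0,0,0,0.02,0,0,0],[0,0,0,0.03,0,0,0],[0,0,0,0.03,0,0,0]]]}}

```text
time: 9.5
tool_pos: [0.6356, -0.1981, 0.231]
ee_rot: [-3.141, -0.0, 1.727]
wrist_force: [0.2, 0.0, -0.9]
width: 0.0474
```

Run:
```python
from h import *
o=robot.get_obs();print({k:np.round(v,4) for k,v in o.items() if k in('time','tool_pos','ee_rot','width','wrist_force','wrist_torque')})
a,d=robot.snapshot('wrist');b,_=robot.snapshot('scene');save('w7',np.hstack([cv2.resize(a,(400,300)),cv2.resize(b[120:240,130:290],(400,300),interpolation=cv2.INTER_CUBIC)]))
```

```text
{'time': np.float64(9.5), 'tool_pos': array([ 0.6356, -0.1981,  0.231 ]), 'ee_rot': array([-3.1413e+00, -1.0000e-04,  1.7272e+00]), 'wrist_force': array([ 0.2473,  0.0288, -0.8824]), 'wrist_torque': array([-0.0407, -0.0945, -0.0153]), 'width': np.float64(0.0474)}
```

View pics/w7.png

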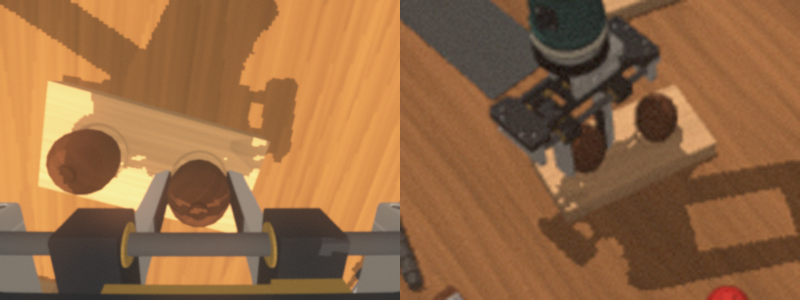

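There is no contact yet and the foot is about 3 mm above the pocket floor. I'll go down in half-millimetre steps.

>>> {"name": "move_arm", "arguments": {"increments": [[[0,0,0,0.005,0,0,0],[0,0,0,0.01,0,0,0],[0,0,0,0.015,0,0,0],[0,0,0,0.02,0,0,0],[0,0,0,0.02,0,0,0],[0,0,0,0.02,0,0,0]]]}}

```text
time: 10.1
tool_pos: [0.6356, -0.1981, 0.2291]
ee_rot: [-3.141, 0.0, 1.727]
wrist_force: [-0.1, -0.6, -0.2]
width: 0.047
```

>>> {"name": "move_arm", "arguments": {"increments": [[[0,0,0,0.003,0,0,0],[0,0,0,0.005,0,0,0],[0,0,0,0.005,0,0,0]]]}}

```text
time: 10.35
tool_pos: [0.6356, -0.1981, 0.2287]
ee_rot: [-3.142, 0.0, 1.727]
wrist_force: [-0.3, -0.2, -0.4]
width: 0.0472
```

>>> {"name": "move_arm", "arguments": {"increments": [[[0,0,0,0.002,0,0,0],[0,0,0,0.003,0,0,0],[0,0,0,0.003,0,0,0]]]}}

```text
time: 10.6
tool_pos: [0.6356, -0.1981, 0.2284]
ee_rot: [-3.142, 0.0, 1.727]
wrist_force: [-0.5, 0.7, -1.0]
width: 0.0471
```

>>> {"name": "move_arm", "arguments": {"increments": [[[0,0,0,0.002,0,0,0],[0,0,0,0.003,0,0,0],[0,0,0,0.003,0,0,0]]]}}

```text
time: 10.85
tool_pos: [0.6356, -0.1981, 0.228]
ee_rot: [-3.142, 0.0, 1.727]
wrist_force: [0.0, -0.2, -1.2]
width: 0.0471
```

>>> {"name": "move_arm", "arguments": {"increments": [[[0,0,0,0.002,0,0,0],[0,0,0,0.003,0,0,0],[0,0,0,0.003,0,0,0]]]}}

```text
time: 11.1
tool_pos: [0.6356, -0.1981, 0.2278]
ee_rot: [-3.142, 0.0, 1.727]
wrist_force: [-0.0, 0.1, -0.3]
width: 0.0467
```

>>> {"name": "move_arm", "arguments": {"increments": [[[0,0,0,0.002,0,0,0],[0,0,0,0.003,0,0,0],[0,0,0,0.003,0,0,0]]]}}

```text
time: 11.35
tool_pos: [0.6356, -0.1981, 0.2275]
ee_rot: [-3.142, 0.0, 1.727]
wrist_force: [0.7, 0.2, -0.2]
width: 0.0474
```

>>> {"name": "move_arm", "arguments": {"increments": [[[0,0,0,0.002,0,0,0],[0,0,0,0.003,0,0,0],[0,0,0,0.003,0,0,0]]]}}

```text
time: 11.6
tool_pos: [0.6356, -0.1981, 0.2274]
ee_rot: [3.142, 0.0, 1.727]
wrist_force: [0.4, -0.7, 0.3]
width: 0.047
```

Run:
```python
from h import *
p=robot.camera_params('wrist');a,d=robot.snapshot('wrist')
v,u=np.mgrid[:384,:512];c=cloud(p,np.c_[u.ravel(),v.ravel()],d.ravel())
for x,y in((.6356,-.198),(.5465,-.187)):
    m=(np.hypot(c[:,0]-x,c[:,1]-y)<.022)&(c[:,2]>.05)&(c[:,2]<.1);b=c[m];print(m.sum(),np.sort(b[:,2])[[-40,-20,-5,-1]],b[b[:,2]>.074].mean(0))
save('w8',a);o=robot.get_obs();print(o['wrist_force'],o['wrist_torque'])
```

```text
4483 [0.07936583 0.07956759 0.07983604 0.07997773] [ 0.63524368 -0.19713634  0.07766793]
5183 [0.07925082 0.07946167 0.07976712 0.08023773] [ 0.54742689 -0.18702849  0.07747899]
[-0.3969666  -0.24460327  0.71913282] [ 0.05010077  0.02966676 -0.04344793]
```

View pics/w8.png

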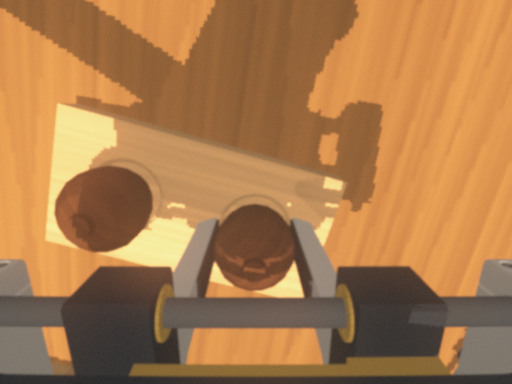

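The wrist force has turned positive (+0.7 N), the descent is stalling, and both bauble tops read 79.5 mm, so the foot is down. I'll open the fingers gently and only part way.

>>> {"name": "move_arm", "arguments": {"increments": [[[0.5,0,0,0,0,0,0],[0.52,0,0,0,0,0,0],[0.55,0,0,0,0,0,0],[0.6,0,0,0,0,0,0],[0.65,0,0,0,0,0,0],[0.68,0,0,0,0,0,0],[0.68,0,0,0,0,0,0],[0.68,0,0,0,0,0,0]]]}}

```text
time: 12.32
tool_pos: [0.6356, -0.1981, 0.2271]
ee_rot: [-3.142, 0.0, 1.727]
wrist_force: [0.6, -0.4, -0.6]
width: 0.0636
```

Run:
```python
from h import *
p=robot.camera_params('wrist');a,d=robot.snapshot('wrist')
v,u=np.mgrid[:384,:512];c=cloud(p,np.c_[u.ravel(),v.ravel()],d.ravel())
for x,y in((.6356,-.198),(.5465,-.187)):
    m=(np.hypot(c[:,0]-x,c[:,1]-y)<.022)&(c[:,2]>.05)&(c[:,2]<.1);b=c[m];print(m.sum(),np.sort(b[:,2])[[-40,-20,-5,-1]],b[b[:,2]>.074].mean(0))
save('w9',a);o=robot.get_obs();print(o['wrist_force'],o['tool_pos'],o['width'])
```

```text
4480 [0.07925778 0.07946506 0.07972664 0.08030621] [ 0.63557652 -0.19700997  0.07763993]
5217 [0.07938242 0.07954416 0.08001407 0.08029169] [ 0.54738652 -0.18692621  0.07754291]
[ 0.40784349 -0.55152688 -0.58672755] [ 0.63560175 -0.1980703   0.22714087] 0.06361086510925301
```

View pics/w9.png

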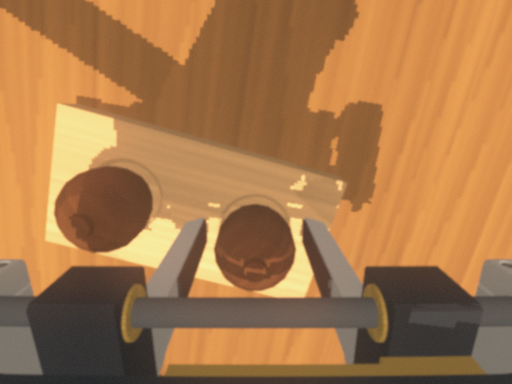

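The fingers are clear on both sides of the bauble at (255,247), and it didn't move on release. I'll retreat straight up.

>>> {"name": "move_arm", "arguments": {"increments": [[[0.68,0,0,-0.05,0,0,0],[0.68,0,0,-0.15,0,0,0],[0.68,0,0,-0.3,0,0,0],[0.68,0,0,-0.5,0,0,0],[0.68,0,0,-0.7,0,0,0],[0.68,0,0,-0.9,0,0,0],[0.68,0,0,-1,0,0,0],[0.68,0,0,-1,0,0,0]]]}}

```text
time: 13.03
tool_pos: [0.6361, -0.1982, 0.332]
ee_rot: [3.135, 0.004, 1.727]
wrist_force: [0.1, -0.1, 0.3]
width: 0.0639
```

>>> {"name": "move_arm", "arguments": {"increments": [[[0.68,0.2,0,-0.2,0,0,0],[0.68,0.5,0,-0.4,0,0,0],[0.68,0.8,0,-0.4,0,0,0],[0.68,1,0,-0.4,0,0,0],[0.68,1,0,-0.4,0,0,0],[0.68,1,0,-0.4,0,0,0]]]}}

```text
time: 13.53
tool_pos: [0.6198, -0.0984, 0.3662]
ee_rot: [-3.14, 0.0, 1.729]
wrist_force: [0.4, 0.1, -0.1]
width: 0.0639
```

Run:
```python
from h import *
b,d=robot.snapshot('scene');t,_=robot.snapshot('top')
p=robot.camera_params('scene')
v,u=np.mgrid[:384,:512];c=cloud(p,np.c_[u.ravel(),v.ravel()],d.ravel())
for x,y in((.636,-.198),(.547,-.187)):
    m=(np.hypot(c[:,0]-x,c[:,1]-y)<.03)&(c[:,2]>.05)&(c[:,2]<.1);q=c[m];print(m.sum(),q[:,2].max(),q[q[:,2]>.073].mean(0))
save('f1',np.hstack([cv2.resize(b[120:300,130:370],(400,300),interpolation=cv2.INTER_CUBIC),cv2.resize(t,(400,300))]))
o=robot.get_obs();print(o['time'],o['tool_pos'],abs(o['qvel']).max())
```

```text
185 0.08113095407823123 [ 0.63981445 -0.19786949  0.07645642]
155 0.08303107362052309 [ 0.54886098 -0.18819584  0.07624258]
13.6333 [ 0.62002199 -0.09995334  0.36601969] 0.014429870085502196
```

View pics/f1.png

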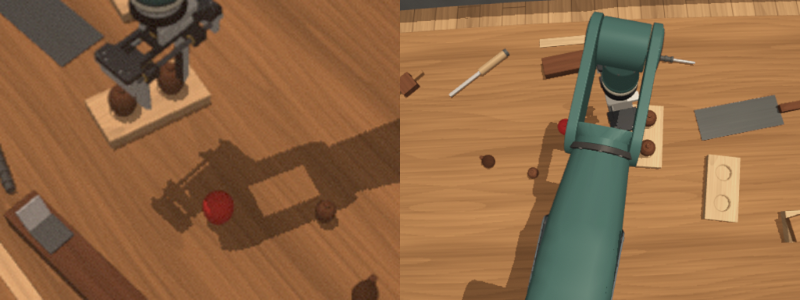

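Both baubles stand upright in the tray at (122,100) and (172,78) in the scene half. The decoys and the red one haven't moved, and the gripper is clear and nearly still, so I'm handing in.

```bash
python3 -c "
from bench import robot
print(robot.close_job())"
```

```text
the job is handed in; nothing more can be done
None
```

I picked out the loose bauble that matched the seated one in shape and size, gripped it on its straight band, and set it upright in the empty pocket of the leftmost tray. I lowered it in half-millimetre or smaller steps until the wrist force read about 0.7 N, then opened the fingers part way and withdrew straight up. The job was handed in at about 13.6 s.

**Seating:** after release, the wrist camera put both bauble tops at about 79.5 mm, so they stand at the same height. The placed one's top read (0.6356, -0.197), within about 1 mm of the pocket's estimated centre.

**Other pieces:** the last pictures show the seated bauble, both decoys and the red bauble undisturbed, with the gripper clear of everything.

**Disagreements:** contact came at about 227.5 mm TCP height, 0.7 mm lower than I had calculated. The scene camera's last reading put the placed bauble's top at (0.640, -0.198), about 4 mm from the wrist reading in x. The gripper partly hid the bauble from that camera, so I relied on the wrist reading.

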